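# Unstack the porcelain and lay it out for painting

## Task

Take the stack of porcelain apart and lay the pieces out for painting: stand the blue cup and the coral cup upright in the middle of the saucer of their own colour, nest the green cup fully home and upright in the green tapered chuck on the banding wheel, and lay the yellow tile flat in the middle of the cork pad, its long side along the pad's long side. Set everything down gently, without dropping or forcing it, let go of it, and leave the violet mug and the jar where they stand.

Things in the scene. Friction and masses are not known exactly. Their poses are not given: they have to be found in the camera images.
- tile: glazed ceramic tile, mustard yellow, 120 x 60 x 12 mm, about 200 g, loose, lying flat on the table at the bottom of the stack; the blue cup stands on its middle and its two ends show. Origin: centre of the underside; x along the 120 mm side, z up.
- blue_cup: Cobalt blue porcelain cup without handle, 46 mm high, wall 4 mm, floor 5 mm thick; the top 20 mm are a straight round collar 68 mm across, below it tapers to a foot 48 mm across; about 160 g. Origin: centre of the underside; z up along the axis. At the start it stands on the tile and holds the green cup.
- green_cup: Green porcelain cup without handle, 66 mm high, wall 4 mm, floor 5 mm thick; the top 22 mm are a straight round collar 54 mm across, below it tapers to a foot 34 mm across; about 130 g. Origin: centre of the underside; z up along the axis. At the start it stands loosely on the blue cup's inner floor, its top 25 mm above the blue rim, about 3 mm of play all round.
- coral_cup: Coral red porcelain cup without handle, 86 mm high, wall 4 mm, floor 5 mm thick; the top 26 mm are a straight round collar 40 mm across, below it tapers to a foot 22 mm across; about 100 g. Origin: centre of the underside; z up along the axis. At the start it stands loosely on the green cup's inner floor, its top 25 mm above the green rim, about 3 mm of play all round.
- blue_saucer: Cobalt blue saucer, fixed, 104 mm across, rim 10 mm high, flat inner floor about 72 mm across at 6 mm above the origin. Origin: centre of the underside, on the table.
- coral_saucer: Coral red saucer, fixed, 104 mm across, rim 10 mm high, flat inner floor about 72 mm across at 6 mm above the origin. Origin: centre of the underside, on the table.
- wheel: low banding wheel, fixed, does not turn: dark disc 130 mm across, top 30 mm above the table; on its middle an open green tapered chuck 24 mm high, 60 mm across outside, inside about 50 mm at the mouth and 37 mm at its floor, which is 34 mm above the origin. The green cup goes in with 1.5 mm of play and stands on that floor. Origin: centre of the underside, on the table; z up.
- cork_pad: rectangular cork pad, fixed, 150 x 90 x 8 mm. Origin: centre of the underside, on the table; x along the 150 mm side. The tile goes on its top.
- mug: violet mug with a handle towards its y axis, 76 mm across, 85 mm high, loose; a bystander. Origin: centre of the underside.
- jar: squat jar with a white cap, 60 mm across, 75 mm high, loose; a bystander. Origin: centre of the underside.
Not all that is in view belongs to the job. There is more than one size of the tile; the one meant has the size given above.

How it is judged:
By the outcome, as a careful person would: the job done as asked, in the order asked, and still so for the second after the job is handed in, with the robot touching nothing.
It also fails if it takes over 106 s, if anything falls off the work surface, if the arm or the gripper's body presses on something with over 40 N, if the wrist force passes 120 N, or if a joint passes its speed limit or range.

## Robot

A 6-joint arm with a two-finger parallel gripper is mounted at the origin on the work surface. World frame = base frame: x ahead of the robot, y to its left, z up, the work surface at z = 0. Lengths are in mm, angles in rad, forces in N, time in s.
With the tool pointing down it reaches from about 250 to 850 mm from the base axis. Payload 12.5 kg.
Tool frame: the origin (TCP) lies on the centre line of the jaws, within the pads' length; the fingertips stand 19 mm ahead of it and the grasp point (between the pads) is the TCP; z points along the fingers, y is the line along which they close (so a half turn about z gives the same grasp; the last joint's range is limited). The gripper opens to 93 mm and grips with 3 to 60 N. Pads are 15 mm wide; open, the fingers measure 128 mm over their backs; the gripper's body (75 mm by 188 mm) begins 65 mm behind the grasp point.
Start: joints at [-1.308, 0.351, 1.652, -0, 1.139, -0.085], TCP at [187.475, -517.047, 237.633] pointing down, gripper open.
Joint ranges: [-2.75, 2.75], [-0.79, 2.1], [0.01, 2.65], [-1.57, 4.71], [0.07, 3.14], [-2.87, 2.87]. Speed limits (rad/s): [2.22, 2.22, 2.79, 3.14, 3.14, 3.14].

## Interface

Orientations are given as [roll, pitch, yaw] about the fixed x, y, z axes, in that order (R = Rz(yaw) Ry(pitch) Rx(roll)).
In Python, from workcell import monitor, optics, order, spotter gives the robot as it stands.
- The arm moves only by the shell command python3 -m pendant 'ROWS' [FORCE]. ROWS is JSON, one flat list of numbers, 7 for each row, row after row: the shift along the tool's x, y, z in m, then the turn, a rotation vector about the tool's x, y, z in degrees, then the opening, from 0 (shut) to 1 (fully open). A call has 1 to 12 rows; each row shifts and turns the commanded pose from where the row before left it, along the tool's axes as they then stand; what a row does not reach is not made up. A row lasts 1/8 s, in which the tool goes at most 62.5 mm and 10.7 degrees, less where a joint would pass 70% of its speed; a pose out of reach is approached as far as the arm can. A call is refused whole if a number of a shift passes 0.0625 or a number of a turn 10.7, either way. A call with a gripper value outside its range is refused whole. The fingers move at their own pace and stop on an object; FORCE is the grip in N (left out, the last holds). Time passes only in rows, so rows that do not move let the fingers close. It gives the time, the measured TCP pose, the force, the opening and the grip force at its end, in the units of the state.
- monitor.read_state(): the state, without advancing time (a new reading comes with each control period).
- optics.camera(name): name is "side" or "top" or "wrist"; returns a dict with "img" (420x560x3 uint8, red, green, blue), "intrinsics" (3x3 intrinsics, pixels), "view" (4x4, takes a point from world to camera coordinates); the wrist camera has in their place "T_tool_cam" (4x4, takes a point from camera to tool coordinates, whose origin is the TCP and whose axes are the flange's). Camera axes: x right, y up, looking along -z (the intrinsics and any distortion apply to the point x, -y, -z); pixel columns grow to the right and rows downward; lengths in mm; the calibration is good to about 2 mm. A picture is of the moment at which its call begins: read the wrist's pose just before it. There is no depth.
- order.close_job(): hands the job in; it is judged then, once.
Trained networks look in a picture, given as the dict that the camera call returned (one of the last four; its "shot" number tells which), for a name from the list of things; names that differ only in an ending like _2 or _b are one class to them, and where a whole thing is asked for, a point or a joint stands for the part that bears it (a point fixed in the world has none). Each returns a list of dicts, best first, with "confidence" (0 to 1); they miss things now and then, are a little off and sometimes report something else, mostly with a low value. They report only what shows in the picture. A call takes as long as a camera call. They do not tell look-alikes from the thing itself.
- spotter.find_in(picture, label): "extent" ([left, top, width, height] in pixels, round what is visible of it).
The state is a dict: "t": time; "joints": joint angles; "dq": joint speeds; "effort": joint torques, N m; "ee_pos": TCP position; "ee_rot": TCP orientation; "force": force on the tool from outside, world axes, zero at the start; "torque": the same for the moment, N m; "width": finger opening in mm; "grip_force": force on a finger pad.
Only numpy, scipy, OpenCV 4.12 (cv2) and the standard library are available. Lean on these libraries where they do the work, as an engineer would, in place of code of your own. Each camera call takes 0.05 s, during which the arm holds its last target. There are 200 camera calls.

## Working session

There is one attempt and no reset: what is moved stays moved. The work goes in short steps, Python scripts to look and compute and a shell command to move; the robot and the scene stay as the last step left them, time stands still between calls to the robot, and variables do not carry over. Pictures are saved under pics/ and viewed, at most 14 in all, crops included, and the job is handed in when it is done.

```bash
mkdir -p pics
python3 - <<'E'
from workcell import monitor, optics, spotter
import cv2,numpy as np
s=monitor.read_state();print({k:np.round(v,3).tolist() for k,v in s.items()})
for n in("top","side","wrist"):
    p=optics.camera(n);cv2.imwrite(f"pics/{n}0.png",p["img"][:,:,::-1]);print(n,{k:(np.round(v,3).tolist() if k!="img" else 0) for k,v in p.items() if not isinstance(v,str)})
    for l in "tile blue_cup green_cup coral_cup blue_saucer coral_saucer wheel cork_pad mug jar".split():
        print(l,[(np.round(d["extent"]).tolist(),round(d["confidence"],2)) for d in spotter.find_in(p,l)][:3])
print(monitor.read_state()["t"])
E
```

```text
{'t': 0.0, 'joints': [-1.308, 0.351, 1.652, -0.0, 1.139, -0.085], 'dq': [0.0, -0.001, -0.0, 0.0, 0.001, -0.0], 'effort': [-0.001, -49.732, -28.525, 0.07, 0.026, -0.0], 'ee_pos': [187.38, -516.751, 237.12], 'ee_rot': [-3.14, -0.0, 0.348], 'force': [0.01, -0.548, -0.044], 'torque': [-0.027, -0.022, 0.041], 'grip_force': 0.0, 'width': 93.167}
top {'img': 0, 'intrinsics': [[499.283, 0.0, 280.707], [0.0, 499.283, 209.129], [0.0, 0.0, 1.0]], 'view': [[-0.025, -1.0, -0.014, 25.384], [0.984, -0.027, 0.177, -485.538], [-0.177, -0.009, 0.984, -1137.365], [0.0, 0.0, 0.0, 1.0]], 'shot': 1}
tile [([261.0, 205.0, 43.0, 53.0], 0.82), ([214.0, 265.0, 30.0, 37.0], 0.79), ([352.0, 280.0, 47.0, 27.0], 0.77)]
blue_cup [([267.0, 224.0, 31.0, 19.0], 0.59)]
green_cup [([272.0, 221.0, 24.0, 19.0], 0.5)]
coral_cup [([274.0, 219.0, 19.0, 18.0], 0.76)]
blue_saucer [([310.0, 140.0, 39.0, 40.0], 0.95)]
coral_saucer [([159.0, 216.0, 40.0, 39.0], 0.55)]
wheel [([377.0, 192.0, 54.0, 56.0], 0.62)]
cork_pad [([194.0, 125.0, 64.0, 65.0], 0.79)]
mug [([401.0, 97.0, 51.0, 39.0], 0.68)]
jar [([133.0, 111.0, 28.0, 32.0], 
[... 563 characters left out ...]
, 35.0, 14.0], 0.63), ([132.0, 270.0, 36.0, 48.0], 0.22)]
coral_saucer [([263.0, 278.0, 49.0, 30.0], 0.97)]
wheel [([287.0, 164.0, 41.0, 24.0], 0.72), ([262.0, 280.0, 48.0, 30.0], 0.71)]
cork_pad [([181.0, 234.0, 68.0, 36.0], 0.94)]
mug [([229.0, 140.0, 22.0, 33.0], 0.74)]
jar [([131.0, 274.0, 37.0, 42.0], 0.92)]
wrist {'img': 0, 'intrinsics': [[338.963, 0.0, 278.787], [0.0, 338.963, 211.665], [0.0, 0.0, 1.0]], 'T_tool_cam': [[-0.0, 0.96, 0.279, 78.59], [1.0, -0.0, 0.001, 0.433], [0.001, 0.279, -0.96, -147.465], [0.0, 0.0, 0.0, 1.0]], 'shot': 3}
tile [([1.0, 0.0, 121.0, 119.0], 0.96)]
blue_cup []
green_cup []
coral_cup []
blue_saucer []
coral_saucer []
wheel []
cork_pad []
mug []
jar []
1.65
```

View pics/top0.png

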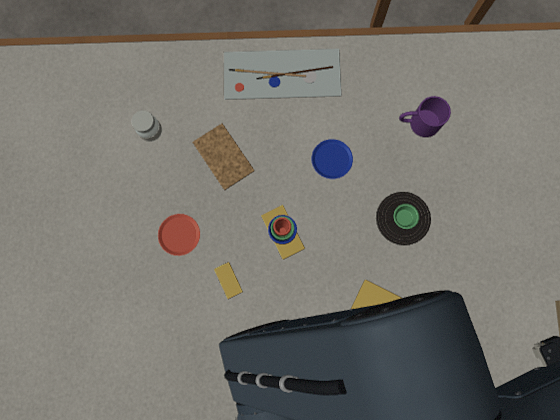

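View pics/side0.png

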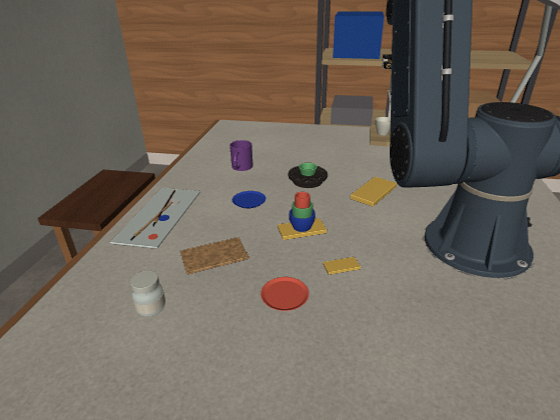

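Candidates for the tile in the top view: small tile at (229,280), the tile under the stack at (284,231), and a large one half hidden at (375,295). By the description I want the one under the stack. The cups, saucers and chuck have no look-alikes: coral saucer (179,234), blue saucer (332,159), chuck (405,217), pad (223,157).

```bash
cat > h.py <<'E'
from workcell import monitor, optics, spotter
import cv2,numpy as np
from scipy.spatial.transform import Rotation as R
def snap(n):
    s=monitor.read_state();p=optics.camera(n);p["img"]=np.array(p["img"])
    if n=="wrist":
        T=np.eye(4);T[:3,:3]=R.from_euler("xyz",s["ee_rot"]).as_matrix();T[:3,3]=s["ee_pos"]
        p["c2w"]=T@np.array(p["T_tool_cam"])
    else: p["c2w"]=np.linalg.inv(np.array(p["view"]))
    p["K"]=np.array(p["intrinsics"]);return p
def w(p,uv,z):
    uv=np.atleast_2d(np.array(uv,float));K=p["K"]
    d=np.c_[(uv[:,0]-K[0,2])/K[0,0],-(uv[:,1]-K[1,2])/K[1,1],-np.ones(len(uv))]@p["c2w"][:3,:3].T
    o=p["c2w"][:3,3];return (o+d*((z-o[2])/d[:,2])[:,None])[:,:2]
def px(p,X):
    X=np.atleast_2d(X);c=(X-p["c2w"][:3,3])@p["c2w"][:3,:3];K=p["K"]
    return np.c_[K[0,2]+K[0,0]*c[:,0]/-c[:,2],K[1,2]+K[1,1]*-c[:,1]/-c[:,2]]
HUE={"coral":[(0,8),(172,180)],"blue":[(108,128)],"green":[(55,85)],"yellow":[(18,28)],"cork":[(8,19)]}
def mask(p,c,smin=100,vmin=30):
    h=cv2.cvtColor(p["img"],cv2.COLOR_RGB2HSV);m=0
    for a,b in HUE[c]: m=m|cv2.inRange(h,(a,smin,vmin),(b,255,255))
    return m
def blobs(m,amin=60):
    n,l,s,c=cv2.connectedComponentsWithStats(m)
    return [(s[i,4],c[i].round(1),(l==i).astype(np.uint8)) for i in np.argsort(-s[:,4]) if i and s[i,4]>amin]
def contour(m): return max(cv2.findContours(m,cv2.RETR_EXTERNAL,cv2.CHAIN_APPROX_NONE)[0],key=len)[:,0]
def circ(p,m,z):
    """outer contour -> world plane z -> ellipse fit: centre, diameters"""
    q=w(p,contour(m)+0.,z);(c,d,a)=cv2.fitEllipse(q.astype(np.float32).reshape(-1,1,2));return np.round(c,1),np.round(d,1)
def rect(p,m,z):
    q=w(p,contour(m)+0.,z);c,d,a=cv2.minAreaRect(q.astype(np.float32));
    if d[0]<d[1]: a+=90;d=d[::-1]
    return np.round(c,1),np.round(d,1),round((a+90)%180-90,1)   # long-side angle in deg
def tool(dx,dy,dz,yaw):
    c,s=np.cos(yaw),np.sin(yaw);return np.round([c*dx+s*dy,s*dx-c*dy,-dz],1)
E
python3 - <<'E'
from h import *
p=snap("top")
for c in HUE:
    for a,ct,m in blobs(mask(p,c,90)):
        z={"coral":8,"blue":8,"green":54,"yellow":12,"cork":8}[c]
        print(c,a,ct,"circ",*circ(p,m,z),"rect",*rect(p,m,z))
cv2.imwrite("pics/crop.png",cv2.resize(p["img"][190:320,200:420,::-1],(770,455),interpolation=cv2.INTER_CUBIC))
E
```

```text
coral 1394 [178.4 234.3] circ [437.9 262. ] [100.2 100.6] rect [437.4 262. ] [100.4  99.7] 0.2
coral 251 [281.7 226.1] circ [450.7  11.5] [40.7 42.1] rect [450.9  11.9] [41.2 39.2] 88.4
coral 63 [238.8  86.8] circ [812.7 111.6] [21.2 21.7] rect [812.2 111.2] [21.8 20.5] -0.7
blue 1278 [331.7 158.6] circ [ 616.6 -116.9] [ 98.8 100. ] rect [ 616.9 -117. ] [101.2  99.7] 73.9
blue 167 [283.2 233.5] circ [444.6  10.7] [64.4 66.9] rect [442.4  10.9] [67.8 65.9] 88.5
blue 97 [274.1  81.3] circ [825.   21.2] [26.9 27.5] rect [825.6  21.5] [27.2 25.6] -1.2
green 485 [405.7 216. ] circ [ 459.9 -278.5] [56.2 56.7] rect [ 459.8 -279.1] [57.1 55.7] -3.7
green 129 [282.1 232.1] circ [441.4  10.6] [50.1 53.3] rect [438.3  10.5] [51.3 49.3] 88.7
yellow 753 [372.4 295.7] circ [ 280.1 -195.9] [ 58.4 113.6] rect [ 262.8 -204.7] [95.8 74.6] 61.8
yellow 559 [227.8 279.9] circ [324.6 142.4] [43.  95.2] rect [324.7 142.4] [78.5 39.6] 24.3
yellow 362 [290. 247.] circ [401.1  -5.9] [46.3 70.1] rect [403.9  -5.4] [59.2 45. ] -65.4
yellow 230 [273.  214.2] circ [476.1  31.4] [36.2 65.8] rect [474.8  27.9] [58.8 35.1] -64.6
cork 4542 [305.3  30. ] circ [985.7  -8.2] [  84.2 1627.5] rect [995.6   7.6] [1457.1   96.9] 89.9
cork 2020 [223.1 156.2] circ [630.9 153.2] [ 98.  179.1] rect [631.4 152.8] [148.3  87.8] 32.4
cork 100 [284.1  74.1] circ [834.6  -2.5] [ 30.7 101.5] rect [843.9  -3.2] [110.2  14.2] 89.9
```

View pics/crop.png

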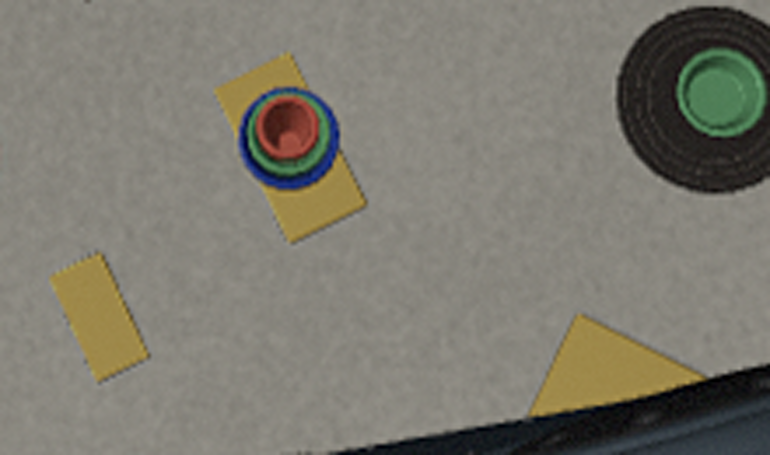

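The crop shows the stack standing on the middle-sized tile with both ends visible. It measures about 59 mm wide with the long side at about 24.6°, so this is the right tile. The small one (about 78 x 40) and the large one are decoys. Moving over the stack.

```bash
python3 -m pendant '[0.0345,-0.0343,0,0,0,0,1, 0.0345,-0.0343,0,0,0,0,1, 0.0345,-0.0343,0,0,0,0,1, 0.0345,-0.0343,0,0,0,0,1, 0.0345,-0.0343,0,0,0,0,1, 0.0345,-0.0343,0,0,0,0,1, 0.0345,-0.0343,0,0,0,0,1, 0.0345,-0.0343,0,0,0,0,1, 0.0345,-0.0343,0,0,0,0,1, 0.0345,-0.0343,0,0,0,0,1, 0.0345,-0.0343,0,0,0,0,1, 0.0345,-0.0343,0,0,0,-4.6,1]'
python3 -m pendant '[0,0,0,0,0,0,1,0,0,0,0,0,0,1]'
cat > look.py <<'E'
from h import *
import sys
p=snap("wrist");s=monitor.read_state();print(s["t"],np.round(s["ee_pos"],1),np.round(s["ee_rot"],3))
for a in sys.argv[1:]:
    c,z,k=a.split(":")
    for ar,ct,m in blobs(mask(p,c),400): print(c,ar,ct,*(circ if k=="c" else rect)(p,m,float(z)))
cv2.imwrite(f"pics/w{s['t']:.2f}.png",p["img"][:,:,::-1])
E
python3 look.py coral:108:c green:83:c blue:58:c yellow:12:r; ls pics
```

```text
t: 3.2
ee_pos: [437.0, 12.6, 237.9]
ee_rot: [3.141, -0.001, 0.43]
force: [0.7, 0.3, -0.7]
width: 93.4
grip_force: 0.0
t: 3.45
ee_pos: [436.1, 10.8, 237.5]
ee_rot: [-3.142, 0.0, 0.428]
force: [-1.0, -0.0, -0.2]
width: 93.1
grip_force: 0.0
3.5 [436.1  10.4 237.6] [3.142 0.    0.427]
coral 8278 [61. 82.] [457.9 204. ] [75.5 75.7]
coral 1758 [281.8 202.5] [442.5  10.6] [37.3 42.6]
green 1819 [529.5 272. ] [ 473.5 -241.8] [37.1 66.2]
green 741 [281.1 183.9] [439.3   9. ] [49.5 56. ]
blue 8143 [465.8  76.3] [604.9 -97.3] [87.6 88. ]
blue 778 [281.9 174. ] [438.    8.2] [62.7 69.3]
yellow 10542 [403.6 398.2] [ 254.7 -262. ] [434.3 104.3] -65.4
yellow 2307 [138.5 220.7] [330.6 140.6] [77.7 41.1] 24.5
yellow 1815 [281.2 144.1] [475.4  25.6] [59.8 42.9] -65.5
yellow 1454 [489.4 340. ] [ 363.1 -316.6] [113.2  46.3] 41.9
yellow 1397 [ 67.7 340. ] [139.9 170.8] [112.8  45.8] 7.3
yellow 566 [281.2 227. ] [396.8 -10.8] [59.5 21.9] -65.5
crop.png
side0.png
top0.png
w3.50.png
wrist0.png
```

```bash
python3 -c "
import cv2;i=cv2.imread('pics/w3.50.png');cv2.imwrite('pics/c2.png',cv2.resize(i[110:270,170:390],(770,560),interpolation=cv2.INTER_CUBIC))"
```

```text
(no output)
```

View pics/c2.png

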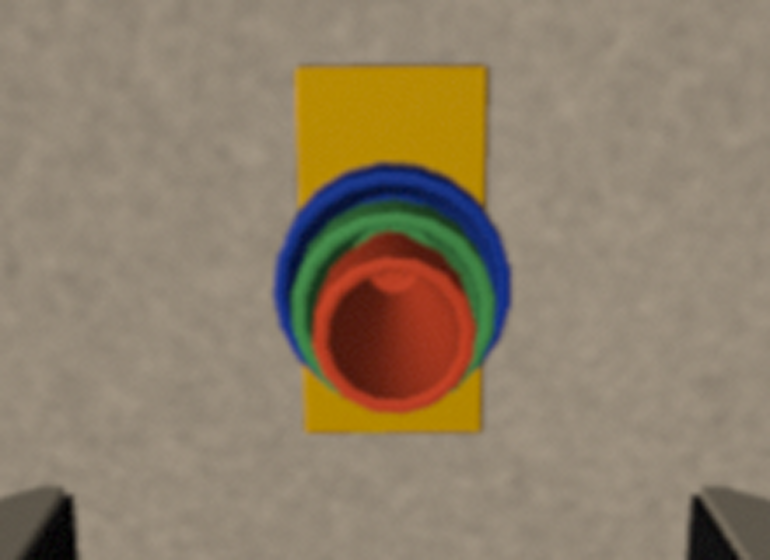

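Coral rim centre is at pixel (282.6,205.1), blue rim middle u≈282.4, tile edges v 128.6 to 233.7, u middle 282. The jaws are centred at u≈279, so a small shift along tool y is needed.

Run:
```python
from h import *
p=snap("wrist");s=monitor.read_state();e=s["ee_pos"];yaw=s["ee_rot"][2]
for n,uv,z in [("coral",(282.6,205.1),108),("blue",(282.4,110+163/3.5),58),("tiletop",(281.9,128.6),12),("tilebot",(282.3,233.7),12)]:
    q=w(p,uv,z)[0];print(n,q.round(1),tool(q[0]-e[0],q[1]-e[1],z-e[2],yaw))
```

```text
coral [441.1   8.9] [  4.    3.3 129.7]
blue [472.8  23.1] [ 38.7   3.5 179.7]
tiletop [494.7  33.2] [ 62.9   3.3 225.7]
tilebot [386.4 -16.9] [-56.5   4.1 225.7]
```

```bash
python3 -m pendant '[0.004,0.0035,0.03,0,0,0,1, 0,0,0.04,0,0,0,1, 0,0,0.03,0,0,0,1, 0,0,0.02,0,0,0,1, 0,0,0.0115,0,0,0,1, 0,0,0,0,0,0,1]' && python3 -m pendant '[0,0,0,0,0,0,0.6,0,0,0,0,0,0,0.4,0,0,0,0,0,0,0.4,0,0,0,0,0,0,0.4,0,0,0,0,0,0,0.4,0,0,0,0,0,0,0.4]' 12
```

```text
t: 4.3
ee_pos: [441.3, 9.0, 106.0]
ee_rot: [-3.141, 0.001, 0.427]
force: [0.0, -0.4, -0.9]
width: 92.8
grip_force: 0.0
t: 5.05
ee_pos: [441.5, 9.5, 106.1]
ee_rot: [-3.142, 0.0, 0.428]
force: [-0.9, 0.1, 0.2]
width: 39.8
grip_force: 12.0
```

```bash
python3 -m pendant '[0,0,-0.006,0,0,0,0.4,0,0,-0.01,0,0,0,0.4,0,0,-0.02,0,0,0,0.4,0,0,-0.03,0,0,0,0.4,0,0,-0.03,0,0,0,0.4,0,0,-0.03,0,0,0,0.4,0,0,-0.014,0,0,0,0.4,0,0,0,0,0,0,0.4]'
python3 look.py coral:10:c blue:10:c green:83:c cork:8:r yellow:12:r
```

```text
t: 6.05
ee_pos: [441.7, 9.5, 246.6]
ee_rot: [3.141, -0.001, 0.428]
force: [-0.2, 0.9, -1.0]
width: 40.3
grip_force: 12.0
6.1 [441.3   9.5 245.7] [-3.141  0.     0.428]
coral 7787 [63.7 87.7] [440.3 261. ] [102.2 102.4]
coral 6564 [278.5 273.7] [336.  -38.6] [101.7 141.1]
blue 7625 [456.9  82.2] [ 619.2 -117.8] [100.3 100.8]
blue 750 [278.8 177.1] [427.2   3.6] [71.5 79.7]
green 2425 [520.3 278.7] [ 467.9 -247.9] [52.4 65.1]
green 2201 [277.7 196.2] [444.   11.3] [48.4 54. ]
cork 6012 [331.4 406.1] [ 178.1 -177.7] [616.4  53. ] -65.5
cork 2726 [234.3  15.1] [580.5 119.3] [91.7 32.7] -65.5
cork 421 [184.2 341.7] [197.   35.2] [108.8  24.4] 20.5
yellow 10432 [332.7 406.7] [ 181.6 -175.5] [610.   52.4] -65.5
yellow 2212 [138.9 222.2] [330.8 140.7] [78.5 41.1] 24.5
yellow 1714 [278.  148.1] [475.   25.5] [59.9 44.3] -65.5
yellow 825 [372.6 339.9] [ 302.2 -188.4] [108.   25.2] 32.2
yellow 783 [184.5 340.7] [200.6  34.1] [108.   25.3] 17.2
```

```bash
python3 -m pendant '[0.0135,-0.0293,0,0,0,0,0.4,0.02,-0.045,0,0,0,0,0.4,0.02,-0.045,0,0,0,0,0.4,0.02,-0.045,0.02,0,0,0,0.4,0.02,-0.045,0.03,0,0,0,0.4,0.01,-0.02,0.03,0,0,0,0.4,0,0,0.03,0,0,0,0.4,0,0,0.024,0,0,0,0.4,0,0,0.01,0,0,0,0.4,0,0,0.006,0,0,0,0.4,0,0,0,0,0,0,0.4]'
python3 look.py coral:10:c
```

```text
t: 7.48
ee_pos: [440.5, 261.0, 96.2]
ee_rot: [3.142, 0.0, 0.428]
force: [-0.0, 1.3, -0.3]
width: 40.0
grip_force: 12.0
7.525 [440.7 261.1  96.6] [-3.142e+00 -1.000e-03  4.280e-01]
coral 16622 [279.  232.1] [432.4 256.9] [ 95.1 131.3]
```

```bash
python3 -m pendant '[0,0,0.003,0,0,0,0.4,0,0,0.0015,0,0,0,0.4,0,0,0,0,0,0,0.4]'; python3 -m pendant '[0,0,0.001,0,0,0,0.4,0,0,0,0,0,0,0.4]';python3 -m pendant '[0,0,0.0005,0,0,0,0.4,0,0,0,0,0,0,0.4]'
```

```text
t: 7.9
ee_pos: [440.5, 261.1, 91.7]
ee_rot: [-3.142, -0.0, 0.428]
force: [0.8, 0.4, -1.3]
width: 40.1
grip_force: 12.0
t: 8.15
ee_pos: [440.5, 261.1, 90.6]
ee_rot: [-3.142, -0.0, 0.428]
force: [0.3, 0.4, -1.1]
width: 40.2
grip_force: 12.0
t: 8.4
ee_pos: [440.5, 261.1, 90.2]
ee_rot: [3.142, -0.0, 0.428]
force: [-1.0, 0.3, -1.0]
width: 39.7
grip_force: 12.0
```

Run:
```python
from h import *
p=snap("wrist");cv2.imwrite("pics/w8.png",p["img"][:,:,::-1])
```

```text
(no output)
```

View pics/w8.png

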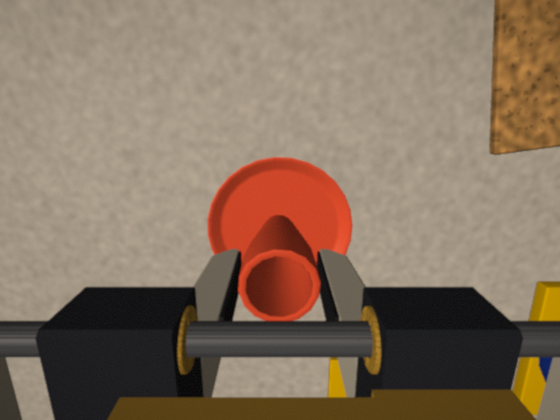

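The cup (u≈280) is centred left to right in the saucer (208 to 352) and still just above its floor. I'll lower it until it touches.

```bash
for i in 1 2 3; do python3 -m pendant '[0,0,0.0006,0,0,0,0.4,0,0,0,0,0,0,0.4]' | egrep 'ee_pos|force'; done
```

```text
ee_pos: [440.9, 261.2, 90.1]
force: [-0.4, -0.0, 4.7]
grip_force: 12.0
ee_pos: [441.2, 261.4, 90.0]
force: [-1.3, -0.4, 12.7]
grip_force: 12.0
ee_pos: [441.5, 261.6, 89.8]
force: [-1.9, -0.5, 16.4]
grip_force: 12.0
```

```bash
python3 -m pendant '[0,0,-0.0011,0,0,0,0.4,0,0,0,0,0,0,0.4]'; python3 -m pendant '[0,0,0,0,0,0,0.5,0,0,0,0,0,0,0.6,0,0,0,0,0,0,0.8,0,0,0,0,0,0,1]'; python3 -m pendant '[0,0,-0.03,0,0,0,1,0,0,-0.04,0,0,0,1,0,0,-0.05,0,0,0,1,0,0,-0.027,0,0,0,1,0,0,0,0,0,0,1]'
python3 - <<'E'
from h import *
p=snap("wrist");cv2.imwrite("pics/w9.png",p["img"][:,:,::-1])
for a,ct,m in blobs(mask(p,"coral"),400): print(a,ct,*circ(p,m,10))
q=px(p,[[440.7,261,10],[440.7,261,92]]);print(q)
cv2.imwrite("pics/c9.png",cv2.resize(p["img"][120:300,180:380,::-1],(800,600)[:1]+(720,)[:0]+(600,)))
E
```

```text
t: 9.45
ee_pos: [440.9, 261.3, 89.9]
ee_rot: [-3.142, -0.001, 0.428]
force: [0.2, 0.7, 7.3]
width: 40.3
grip_force: 12.0
t: 9.95
ee_pos: [440.4, 261.0, 89.3]
ee_rot: [3.142, 0.0, 0.428]
force: [0.0, 1.2, 0.3]
width: 71.3
grip_force: 0.0
t: 10.58
ee_pos: [441.1, 261.4, 238.1]
ee_rot: [-3.142, -0.004, 0.428]
force: [-0.1, -1.0, -0.3]
width: 92.7
grip_force: 0.0
6436 [279.1 185.8] [440.3 260.6] [102.1 102.2]
[[278.86990182 187.02878607]
 [278.79392989 205.78603354]]
```

View pics/w9.png

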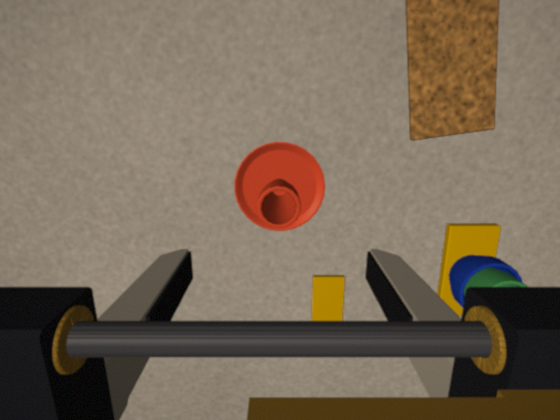

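Coral cup is upright in the saucer: its rim is at (279.5,207) against an expected (278.8,205.8), so within about 1 mm. Back to the stack for the green cup.

```bash
python3 -m pendant '[-0.0175,0.0383,0,0,0,0,1,-0.0175,0.0382,0,0,0,0,1,-0.0175,0.0382,0,0,0,0,1,-0.0175,0.0382,0,0,0,0,1,-0.0175,0.0382,0,0,0,0,1,-0.0175,0.0382,0,0,0,0,1,0,0,0,0,0,0,1,0,0,0,0,0,0,1]'
python3 - <<'E'
from h import *
p=snap("wrist");cv2.imwrite("pics/w10.png",p["img"][:,:,::-1])
q=px(p,[[441.1,9.2,58],[441.1,9.2,83],[460,-279,54],[460,-279,100]]);print(q)
cv2.imwrite("pics/c10.png",cv2.resize(p["img"][120:270,180:380,::-1],(800,600),interpolation=cv2.INTER_CUBIC))
E
```

```text
t: 11.62
ee_pos: [439.7, 9.2, 235.5]
ee_rot: [-3.141, 0.001, 0.428]
force: [0.1, 0.0, 1.2]
width: 92.5
grip_force: 0.0
[[279.4294256  194.84180063]
 [279.42227923 201.20484068]
 [529.89191803 286.48565016]
 [564.30128184 310.35914694]]
```

View pics/c10.png

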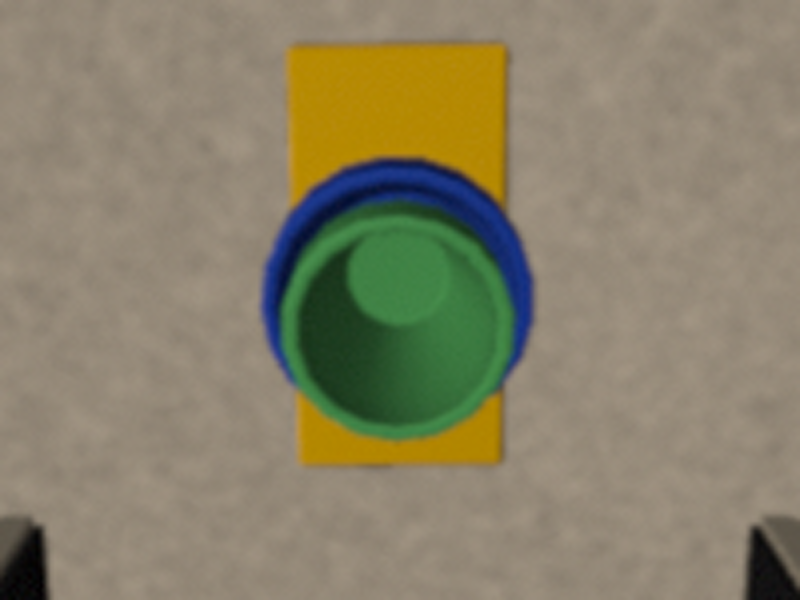

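Green rim centre is at (279.8,201.5), where predicted, and the stack has not moved.

```bash
python3 -m pendant '[0.0013,0.0008,0.03,0,0,0,1,0,0,0.04,0,0,0,1,0,0,0.04,0,0,0,1,0,0,0.03,0,0,0,1,0,0,0.0145,0,0,0,1,0,0,0,0,0,0,1]' && python3 -m pendant '[0,0,0,0,0,0,0.75,0,0,0,0,0,0,0.55,0,0,0,0,0,0,0.55,0,0,0,0,0,0,0.55,0,0,0,0,0,0,0.55,0,0,0,0,0,0,0.55]' 12;  python3 -m pendant '[0,0,-0.006,0,0,0,0.55,0,0,-0.01,0,0,0,0.55,0,0,-0.02,0,0,0,0.55,0,0,-0.03,0,0,0,0.55,0,0,-0.03,0,0,0,0.55,0,0,-0.03,0,0,0,0.55,0,0,-0.03,0,0,0,0.55,0,0,0,0,0,0,0.55]'
```

```text
t: 12.42
ee_pos: [441.4, 9.2, 81.5]
ee_rot: [-3.141, 0.001, 0.429]
force: [-0.5, 1.0, -0.2]
width: 92.9
grip_force: 0.0
t: 13.18
ee_pos: [441.7, 8.7, 82.1]
ee_rot: [3.142, -0.0, 0.428]
force: [-0.2, 1.3, 3.0]
width: 54.7
grip_force: 12.0
t: 14.18
ee_pos: [442.4, 8.6, 240.0]
ee_rot: [3.139, -0.004, 0.428]
force: [-0.1, 0.4, -2.2]
width: 54.7
grip_force: 12.0
```

```bash
python3 -m pendant '[-0.0254,0.0336,0,0,0,0,0.55,-0.0254,0.0336,0,0,0,0,0.55,-0.0254,0.0336,0,0,0,0,0.55,-0.0254,0.0336,0,0,0,0,0.55,-0.0254,0.0336,0,0,0,0,0.55,-0.0254,0.0336,0,0,0,0,0.55,-0.0254,0.0336,0,0,0,0,0.55,-0.0254,0.0336,0,0,0,0,0.55,0,0,0,0,0,0,0.55,0,0,0,0,0,0,0.55]'; python3 look.py green:54:c
python3 - <<'E'
from h import *
p=snap("wrist");v=np.array(p["img"][:,:,::-1]);u0,v0=px(p,[[462,-279,54]])[0].astype(int);print(u0,v0)
a,b=max(0,v0-50),max(0,u0-70);print("crop origin",b,a);cv2.imwrite("pics/c11.png",cv2.resize(v[a:a+105,b:b+140],(800,600),interpolation=cv2.INTER_CUBIC))
E
```

```text
t: 15.42
ee_pos: [368.0, -319.6, 237.0]
ee_rot: [-3.14, 0.0, 0.428]
force: [-0.4, 0.3, -1.8]
width: 54.3
grip_force: 12.0
15.475 [ 368.3 -319.3  237.3] [-3.14   0.     0.429]
green 9249 [278.5 273.8] [ 286.2 -356.2] [120.  125.5]
green 3496 [282.9  84.8] [ 463.  -280.2] [58.3 58.5]
281 86
crop origin 211 36
```

View pics/c11.png

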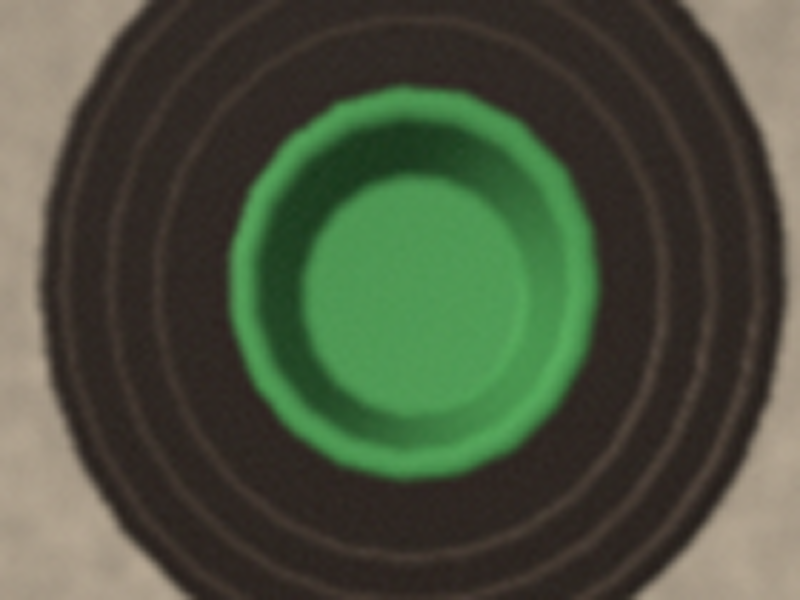

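The chuck is seen whole at (283,85), giving (463.0,-280.2). I'll go above it and look before inserting.

```bash
python3 -m pendant '[0.0356,0.0016,0,0,0,0,0.55,0.04,0.001,0,0,0,0,0.55,0.027,0.001,0,0,0,0,0.55,0,0,0.04,0,0,0,0.55,0,0,0.04,0,0,0,0.55,0,0,0.024,0,0,0,0.55,0,0,0.004,0,0,0,0.55,0,0,0,0,0,0,0.55]'
python3 - <<'E'
from h import *
p=snap("wrist");v=np.array(p["img"][:,:,::-1]);cv2.imwrite("pics/w12.png",v)
print(px(p,[[463,-280,54],[463,-280,30]]))
E
```

```text
t: 16.52
ee_pos: [463.6, -280.7, 130.6]
ee_rot: [3.141, -0.0, 0.429]
force: [0.0, -0.9, -1.0]
width: 54.6
grip_force: 12.0
[[277.10678197 230.67177936]
 [277.26857654 220.28891149]]
```

View pics/w12.png

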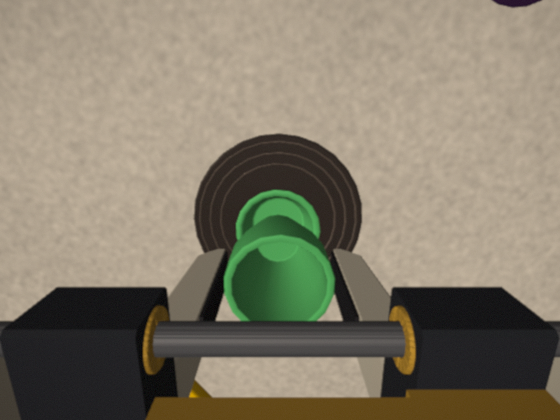

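Cup (u≈279) and chuck (237 to 320, middle 278.5) line up. Lowering step by step.

```bash
python3 -m pendant '[0,0,0.008,0,0,0,0.55,0,0,0.007,0,0,0,0.55,0,0,0.004,0,0,0,0.55,0,0,0,0,0,0,0.55]'|egrep 'pos|force'; for i in 1 2 3; do python3 -m pendant '[0,0,0.003,0,0,0,0.55,0,0,0,0,0,0,0.55]' | egrep 'ee_pos|force'; done
```

```text
ee_pos: [463.1, -280.8, 110.6]
force: [-0.2, -0.5, -1.6]
grip_force: 12.0
ee_pos: [463.1, -280.9, 107.8]
force: [0.3, 0.6, -0.7]
grip_force: 12.0
ee_pos: [463.1, -280.8, 104.7]
force: [0.6, 0.6, -1.6]
grip_force: 12.0
ee_pos: [463.1, -280.8, 101.7]
force: [-0.5, 0.1, -1.0]
grip_force: 12.0
```

```bash
python3 -m pendant '[0,0,0.0015,0,0,0,0.55,0,0,0,0,0,0,0.55]' | egrep 'ee_pos|force'; for i in 1 2; do python3 -m pendant '[0,0,0.0007,0,0,0,0.55,0,0,0,0,0,0,0.55]' | egrep 'ee_pos|force'; done
```

```text
ee_pos: [463.2, -280.9, 100.3]
force: [0.3, 0.6, -0.8]
grip_force: 12.0
ee_pos: [463.2, -280.9, 99.7]
force: [0.1, 1.3, -1.4]
grip_force: 12.0
ee_pos: [463.3, -280.9, 99.2]
force: [-0.1, 1.2, -0.0]
grip_force: 12.0
```

```bash
for i in 1 2 ; do python3 -m pendant '[0,0,0.0005,0,0,0,0.55,0,0,0,0,0,0,0.55]' | egrep 'ee_pos|force'; done
```

```text
ee_pos: [463.4, -280.9, 99.1]
force: [-0.9, 1.6, 6.5]
grip_force: 12.0
ee_pos: [463.4, -280.9, 99.0]
force: [-2.6, 3.9, 11.2]
grip_force: 12.1
```

```bash
python3 -m pendant '[0,0,-0.0006,0,0,0,0.55,0,0,0,0,0,0,0.55]'; python3 -m pendant '[0,0,0,0,0,0,0.65,0,0,0,0,0,0,0.8,0,0,0,0,0,0,1,0,0,0,0,0,0,1]'; python3 -m pendant '[0,0,-0.03,0,0,0,1,0,0,-0.04,0,0,0,1,0,0,-0.04,0,0,0,1,0,0,-0.028,0,0,0,1,0,0,0,0,0,0,1]'
python3 - <<'E'
from h import *
p=snap("wrist");v=np.array(p["img"][:,:,::-1])
print(px(p,[[463.2,-280.5,100],[463.2,-280.5,54]]));print("origin 180,120");cv2.imwrite("pics/c13.png",cv2.resize(v[120:270,180:380],(800,600),interpolation=cv2.INTER_CUBIC))
E
```

```text
t: 19.32
ee_pos: [463.4, -280.9, 99.1]
ee_rot: [3.141, -0.0, 0.428]
force: [-2.1, 2.9, 6.2]
width: 54.8
grip_force: 12.0
t: 19.82
ee_pos: [463.2, -280.9, 98.6]
ee_rot: [-3.142, 0.0, 0.428]
force: [-0.4, 0.8, 0.6]
width: 86.0
grip_force: 0.0
t: 20.45
ee_pos: [463.9, -281.4, 238.4]
ee_rot: [3.138, -0.002, 0.428]
force: [-0.7, -0.2, 0.2]
width: 93.2
grip_force: 0.0
[[276.7962789  207.36894753]
 [276.95085846 195.25798157]]
origin 180,120
```

View pics/c13.png

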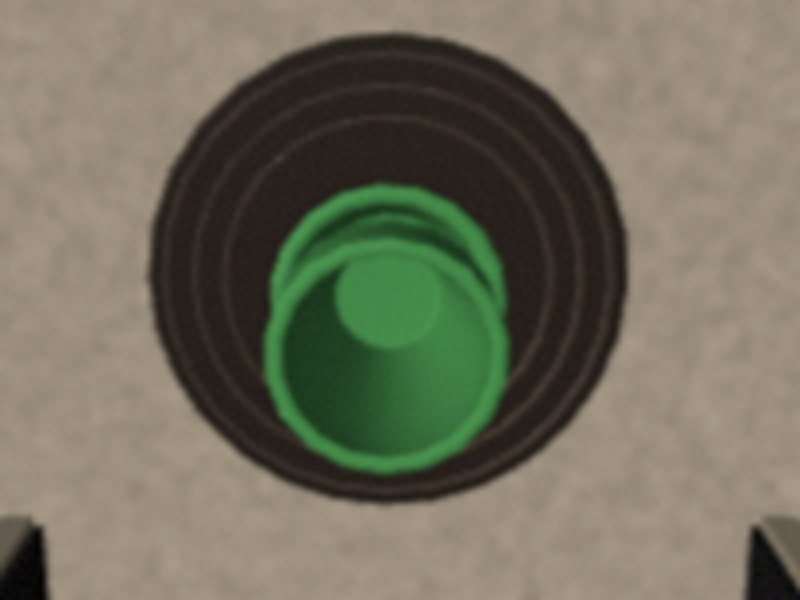

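The green cup looks seated and concentric: rim middle u 276.8, chuck middle u≈276.9. I'll check its height by a very light touch on the rim with half-open fingertips, which should make contact at TCP z≈119 if it is home.

```bash
python3 -m pendant '[0,0,0.02,0,0,0,0.47,0,0,0.02,0,0,0,0.47,0,0,0.02,0,0,0,0.47,0,0,0.02,0,0,0,0.47,0,0,0.02,0,0,0,0.47,0,0,0.012,0,0,0,0.47,0,0,0,0,0,0,0.47]'|egrep 'pos|force|width'; for i in 1 2 3 ; do python3 -m pendant '[0,0,0.001,0,0,0,0.47,0,0,0,0,0,0,0.47]' | egrep 'ee_pos|^force'; done
```

```text
ee_pos: [462.6, -280.5, 123.4]
force: [0.1, 0.2, -0.3]
width: 43.8
grip_force: 0.0
ee_pos: [463.4, -281.1, 124.1]
force: [0.2, -0.1, 0.6]
ee_pos: [463.2, -280.9, 122.8]
force: [-0.7, 1.1, 0.5]
ee_pos: [463.2, -280.9, 121.6]
force: [0.2, -0.3, -0.2]
```

```bash
python3 -m pendant '[0,0,0.0012,0,0,0,0.47,0,0,0,0,0,0,0.47]' | egrep 'ee_pos|^force'; for i in 1 2 3; do python3 -m pendant '[0,0,0.0005,0,0,0,0.47,0,0,0,0,0,0,0.47]' | egrep 'ee_pos|^force'; done
```

```text
ee_pos: [463.2, -280.9, 120.3]
force: [0.4, 1.0, 0.5]
ee_pos: [463.2, -280.9, 119.9]
force: [0.6, -0.4, -0.3]
ee_pos: [463.2, -280.9, 119.4]
force: [0.1, 0.4, 0.7]
ee_pos: [463.3, -281.0, 119.3]
force: [-1.4, 2.3, 4.3]
```

Contact is at 119.3 against 119.0 nominal, so the cup is home. On to the blue cup.

```bash
python3 -m pendant '[0,0,-0.03,0,0,0,0.47,0,0,-0.045,0,0,0,1,0,0,-0.045,0,0,0,1,0.0126,-0.0341,0,0,0,0,1,0.0126,-0.0341,0,0,0,0,1,0.0126,-0.0341,0,0,0,0,1,0.0126,-0.0341,0,0,0,0,1,0.0126,-0.0341,0,0,0,0,1,0.0126,-0.0341,0,0,0,0,1,0.0126,-0.0341,0,0,0,0,1,0.0126,-0.0341,0,0,0,0,1]'>/dev/null;python3 -m pendant '[0,0,0,0,0,0,1,0,0,0,0,0,0,1]'; python3 look.py blue:58:c blue:10:c green:54:c
python3 - <<'E'
from h import *
p=snap("wrist");v=np.array(p["img"][:,:,::-1])
print(px(p,[[441.3,9,58]]));cv2.imwrite("pics/c14.png",cv2.resize(v[120:270,180:380],(800,600),interpolation=cv2.INTER_CUBIC))
E
```

```text
t: 24.75
ee_pos: [441.8, 8.8, 238.9]
ee_rot: [3.141, -0.0, 0.428]
force: [0.4, -1.3, 0.8]
width: 92.9
grip_force: 0.0
24.8 [441.8   8.5 238.9] [3.141 0.    0.428]
blue 7969 [460.4  81. ] [605.7 -97.7] [87.5 87.9]
blue 3459 [277.4 194.7] [441.3   9.8] [65.1 66.9]
blue 7969 [460.4  81. ] [ 619.2 -117.9] [100.3 100.7]
blue 3459 [277.4 194.7] [430.7   5.2] [74.6 76.7]
green 1697 [525.3 273.9] [ 472.2 -269.3] [36.6 78.4]
[[277.91448165 195.72930021]]
```

View pics/c14.png

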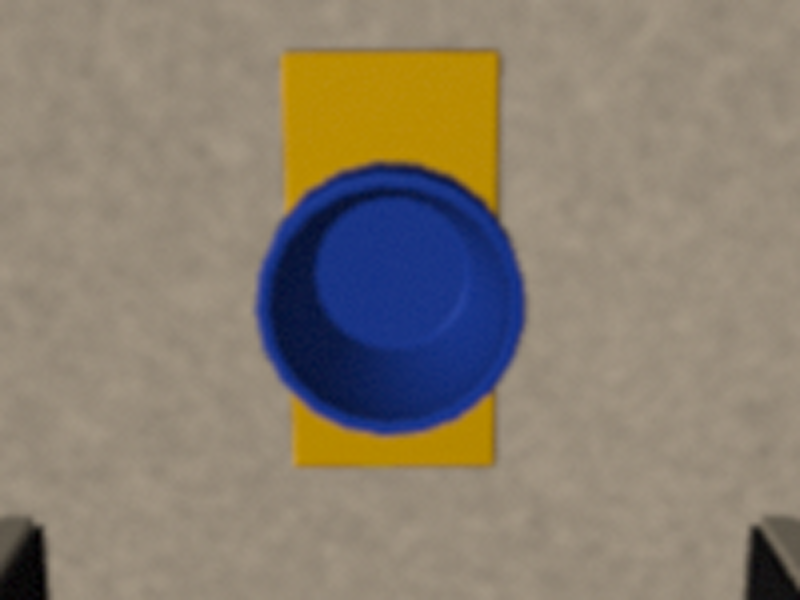

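Blue cup centre is at (277.8,195) and the jaws are at 279, so shift about -0.8 mm along tool y and grip the collar.

```bash
python3 -m pendant '[0,-0.0008,0.035,0,0,0,1,0,0,0.045,0,0,0,1,0,0,0.045,0,0,0,1,0,0,0.035,0,0,0,1,0,0,0.015,0,0,0,1,0,0,0.007,0,0,0,1,0,0,0,0,0,0,1]' && python3 -m pendant '[0,0,0,0,0,0,0.85,0,0,0,0,0,0,0.7,0,0,0,0,0,0,0.7,0,0,0,0,0,0,0.7,0,0,0,0,0,0,0.7]' 14;  python3 -m pendant '[0,0,-0.005,0,0,0,0.7,0,0,-0.01,0,0,0,0.7,0,0,-0.02,0,0,0,0.7,0,0,-0.03,0,0,0,0.7,0,0,-0.04,0,0,0,0.7,0,0,-0.045,0,0,0,0.7,0,0,0,0,0,0,0.7]'; python3 look.py blue:10:c yellow:12:r cork:8:r
```

```text
t: 25.72
ee_pos: [441.8, 9.7, 57.4]
ee_rot: [3.141, -0.001, 0.428]
force: [0.6, -0.8, 0.5]
width: 92.9
grip_force: 0.0
t: 26.35
ee_pos: [441.6, 9.8, 57.3]
ee_rot: [3.141, -0.001, 0.428]
force: [-0.4, 0.6, 6.2]
width: 67.7
grip_force: 13.8
t: 27.22
ee_pos: [442.6, 9.8, 210.1]
ee_rot: [3.139, -0.005, 0.428]
force: [-0.3, -0.1, -1.4]
width: 68.3
grip_force: 13.8
27.275 [441.7   9.8 208.2] [ 3.14e+00 -2.00e-03  4.28e-01]
blue 13020 [278.6 270.7] [357.6 -29.7] [143.2 163.3]
blue 9303 [474.8  80.7] [ 619.2 -117.9] [100.6 100.9]
yellow 11218 [381.9 402.2] [ 264.5 -201.7] [486.2  95.8] -65.6
yellow 4353 [277.5 172.6] [458.6  17.8] [80.4 60. ] 24.9
yellow 2643 [125.3 234.4] [331.  140.4] [79.1 41.2] 24.5
yellow 1150 [434.1 340.1] [ 354.6 -231.9] [100.2  33.4] 37.2
yellow 1102 [123.  340.1] [203.1 100.7] [99.9 33.4] 12.3
cork 5351 [384.2 406.4] [ 238.9 -214.2] [490.7  47.7] -65.6
cork 2351 [228.3  11.8] [576.7 117. ] [91.2 24.7] -65.4
cork 557 [123.4 338.4] [199.9 101.5] [101.6  33. ] 9.7
```

```bash
python3 -m pendant '[0.0184,0.0319,0,0,0,0,0.7,0.02,0.035,0,0,0,0,0.7,0.02,0.035,0,0,0,0,0.7,0.02,0.035,0,0,0,0,0.7,0.02,0.035,0.02,0,0,0,0.7,0.01,0.018,0.03,0,0,0,0.7,0,0,0.04,0,0,0,0.7,0,0,0.03,0,0,0,0.7,0,0,0.017,0,0,0,0.7,0,0,0.01,0,0,0,0.7,0,0,0,0,0,0,0.7,0,0,0,0,0,0,0.7]'
python3 - <<'E'
from h import *
p=snap("wrist");v=np.array(p["img"][:,:,::-1]);cv2.imwrite("pics/w15.png",v)
m=mask(p,"blue")[:230];r=[(y,np.where(m[y])[0]) for y in range(130,230,12)];print([(y,x.min(),x.max(),(x.min()+x.max())/2) for y,x in r if len(x)])
print(px(p,[[619.2,-117.9,10]]))
E
```

```text
t: 28.78
ee_pos: [619.3, -118.0, 61.0]
ee_rot: [3.141, -0.001, 0.428]
force: [-0.7, 0.2, -0.5]
width: 68.2
grip_force: 13.8
[(166, np.int64(256), np.int64(300), np.float64(278.0)), (178, np.int64(230), np.int64(326), np.float64(278.0)), (190, np.int64(216), np.int64(340), np.float64(278.0)), (202, np.int64(207), np.int64(349), np.float64(278.0)), (214, np.int64(202), np.int64(354), np.float64(278.0)), (226, np.int64(198), np.int64(358), np.float64(278.0))]
[[277.99639492 244.0346263 ]]
```

Saucer centred at u=278 on the tool axis (≈278.5). Lowering to contact, expected at TCP z≈51.3.

```bash
python3 -m pendant '[0,0,0.005,0,0,0,0.7,0,0,0.003,0,0,0,0.7,0,0,0,0,0,0,0.7]'|egrep 'ee_pos|^force'; for i in 1 2 3 4; do python3 -m pendant '[0,0,0.0006,0,0,0,0.7,0,0,0,0,0,0,0.7]' | egrep 'ee_pos|^force'; done
```

```text
ee_pos: [618.7, -117.9, 51.7]
force: [-0.5, -0.3, -1.0]
ee_pos: [618.8, -117.9, 51.4]
force: [-0.8, -0.6, -0.5]
ee_pos: [618.8, -117.9, 51.3]
force: [-2.4, -0.1, 4.5]
ee_pos: [618.9, -117.9, 51.3]
force: [-5.1, 1.2, 11.7]
ee_pos: [618.9, -117.9, 51.2]
force: [-7.0, 2.2, 17.0]
```

```bash
python3 -m pendant '[0,0,-0.0013,0,0,0,0.7,0,0,0,0,0,0,0.7]'|egrep '^force'; python3 -m pendant '[0,0,0,0,0,0,0.78,0,0,0,0,0,0,0.9,0,0,0,0,0,0,1,0,0,0,0,0,0,1]'; python3 -m pendant '[0,0,-0.02,0,0,0,1,0,0,-0.03,0,0,0,1,0,0,-0.045,0,0,0,1,0,0,-0.045,0,0,0,1,0,0,-0.045,0,0,0,1,0,0,0,0,0,0,1,0,0,0,0,0,0,1]'
python3 - <<'E'
from h import *
p=snap("wrist");v=np.array(p["img"][:,:,::-1])
print(px(p,[[619.2,-117.9,52],[619.2,-117.9,10]]));cv2.imwrite("pics/c16.png",cv2.resize(v[120:270,180:380],(800,600),interpolation=cv2.INTER_CUBIC))
E
```

```text
force: [-2.4, 0.0, 6.2]
t: 30.95
ee_pos: [618.7, -117.9, 50.7]
ee_rot: [-3.141, 0.0, 0.428]
force: [1.0, -0.4, 0.1]
width: 92.4
grip_force: 0.0
t: 31.82
ee_pos: [618.4, -117.8, 236.0]
ee_rot: [-3.142, 0.0, 0.428]
force: [0.5, -0.6, -0.2]
width: 92.8
grip_force: 0.0
[[279.01944541 194.14999315]
 [279.03449445 185.57617813]]
```

View pics/c16.png

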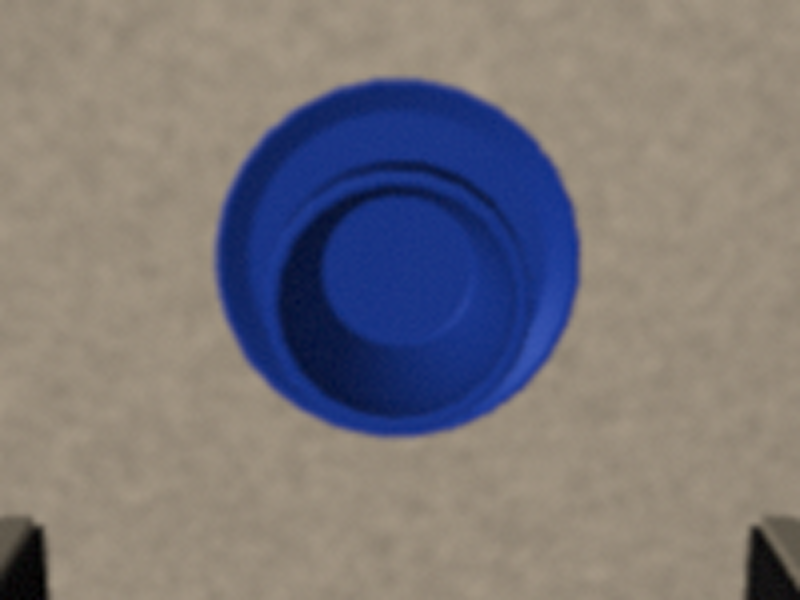

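The blue cup stands upright in its saucer: rim centre (279.8,195) against a predicted (279.0,194.2), so about 1 mm off. Now the tile.

```bash
python3 -m pendant '[-0.018,-0.0315,0,0,0,0,1,-0.018,-0.0315,0,0,0,0,1,-0.018,-0.0315,0,0,0,0,1,-0.018,-0.0315,0,0,0,0,1,-0.018,-0.0315,0,0,0,0,1,-0.018,-0.0315,0,0,0,0,1,0,0,0,0,0,0,1,0,0,0,0,0,0,1]'; python3 look.py yellow:12:r
```

```text
t: 32.88
ee_pos: [442.4, 9.0, 235.6]
ee_rot: [-3.142, 0.0, 0.428]
force: [0.1, 0.4, -0.1]
width: 92.7
grip_force: 0.0
32.925 [442.6   8.8 235.6] [-3.141  0.     0.428]
yellow 10566 [401.9 398.3] [ 262.7 -262.8] [430.6 103.7] -65.4
yellow 5703 [277.7 184.7] [440.7   9.4] [119.8  60. ] 24.9
yellow 2343 [134.8 225.2] [330.8 140.5] [79.2 41.2] 24.5
yellow 1441 [489.4 340.1] [ 370.1 -316.9] [111.8  46.6] 41.7
yellow 1367 [ 67.6 340.1] [148.2 168.2] [112.2  45.6] 7.1
```

```bash
python3 -m pendant '[-0.0015,-0.0013,0.045,0,0,-0.4,1,0,0,0.045,0,0,0,1,0,0,0.045,0,0,0,1,0,0,0.04,0,0,0,1,0,0,0.022,0,0,0,1,0,0,0.01,0,0,0,1,0,0,0.004,0,0,0,1,0,0,0.0025,0,0,0,1,0,0,0,0,0,0,1]' && python3 -m pendant '[0,0,0,0,0,0,0.8,0,0,0,0,0,0,0.6,0,0,0,0,0,0,0.6,0,0,0,0,0,0,0.6,0,0,0,0,0,0,0.6,0,0,0,0,0,0,0.6]' 20
```

```text
t: 34.05
ee_pos: [440.5, 9.7, 22.8]
ee_rot: [3.141, -0.001, 0.435]
force: [-0.0, -0.1, 0.0]
width: 92.9
grip_force: 0.0
t: 34.8
ee_pos: [440.2, 9.7, 22.4]
ee_rot: [3.142, -0.0, 0.435]
force: [0.7, -0.8, 1.3]
width: 59.6
grip_force: 20.0
```

```bash
python3 -m pendant '[0,0,-0.006,0,0,0,0.6,0,0,-0.014,0,0,0,0.6,0,0,-0.03,0,0,0,0.6,0,0,-0.04,0,0,0,0.6,0,0,-0.04,0,0,0,0.6,0,0,-0.04,0,0,0,0.6,0.0315,-0.012,-0.03,0,0,0,0.6,0.0315,-0.012,0,0,0,0,0.6,0.0315,-0.012,0,0,0,0,0.6,0.0315,-0.0115,0,0,0,0,0.6,0,0,0,0,0,0,0.6,0,0,0,0,0,0,0.6]'; python3 look.py cork:8:r yellow:12:r; cp $(ls -t pics/w*.png|head -1) pics/v17.png
```

```text
t: 36.3
ee_pos: [533.7, 105.6, 222.6]
ee_rot: [-3.142, 0.001, 0.435]
force: [0.8, -0.7, -1.9]
width: 59.4
grip_force: 20.0
36.35 [533.7 105.4 222.7] [3.142 0.    0.435]
cork 13731 [277.6  74.3] [634.  152.4] [150.3  90.4] 31.8
cork 518 [142.  340.3] [285.4 177.2] [105.1  32. ] 13.0
cork 416 [415.7 340.9] [ 428.9 -130.3] [104.9  32.8] 35.6
yellow 20222 [278.4 235.6] [476.9  79.4] [202.2 137.6] 25.0
yellow 10028 [376.3 406.6] [ 316.2 -113.7] [534.9  49.3] -65.0
yellow 1454 [278.5 362.6] [330.5  11.4] [134.9  19.7] -65.0
yellow 1052 [416.  340.1] [ 430.6 -127.2] [103.6  31.7] 35.9
yellow 1012 [141.1 340.1] [289.1 177.2] [103.7  31.4] 14.1
```

View pics/v17.png

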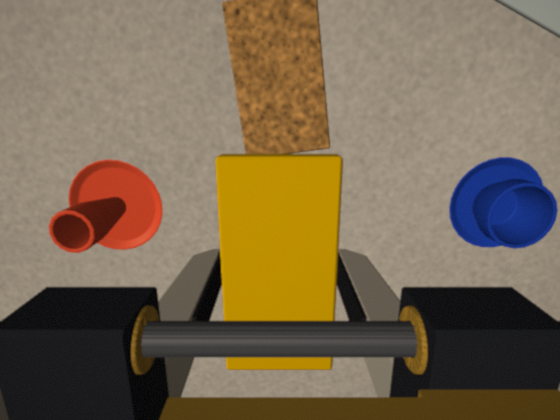

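The pad shows whole at (277.6,74), centre (634.0,152.4), long side at 31.8°. I'll turn +6.9° and bring the tile over it.

```bash
python3 -m pendant '[0.0304,-0.0006,0,0,0,0,0.6,0.04,0,0,0,0,0,0.6,0.04,0,0,0,0,0,0.6,0,0,0.03,0,0,-6.9,0.6,0,0,0.04,0,0,0,0.6,0,0,0.04,0,0,0,0.6,0,0,0.04,0,0,0,0.6,0,0,0.02,0,0,0,0.6,0,0,0.01,0,0,0,0.6,0,0,0.004,0,0,0,0.6,0,0,0,0,0,0,0.6,0,0,0,0,0,0,0.6]'
```

```text
t: 37.85
ee_pos: [634.8, 153.1, 39.3]
ee_rot: [3.141, -0.001, 0.555]
force: [0.2, -0.1, -1.3]
width: 59.9
grip_force: 20.0
```

```bash
python3 -m pendant '[-0.0012,0,0.004,0,0,0,0.6,0,0,0.003,0,0,0,0.6,0,0,0,0,0,0,0.6]'|egrep 'ee_pos|^force'; python3 -m pendant '[0,0,0.001,0,0,0,0.6,0,0,0,0,0,0,0.6]'|egrep 'ee_pos|^force'; for i in 1 2; do python3 -m pendant '[0,0,0.0006,0,0,0,0.6,0,0,0,0,0,0,0.6]' | egrep 'ee_pos|^force'; done
```

```text
ee_pos: [633.0, 152.3, 31.0]
force: [0.6, 0.4, -2.0]
ee_pos: [633.4, 152.4, 30.5]
force: [-1.3, 0.6, 0.1]
ee_pos: [633.3, 152.4, 30.4]
force: [-2.8, -0.6, 5.8]
ee_pos: [633.4, 152.4, 30.4]
force: [-5.8, -1.6, 11.7]
```

```bash
python3 -m pendant '[0,0,-0.0008,0,0,0,0.6,0,0,0,0,0,0,0.6]'|egrep '^force'; python3 -m pendant '[0,0,0,0,0,0,0.7,0,0,0,0,0,0,0.8,0,0,0,0,0,0,0.9,0,0,0,0,0,0,0.95]'; python3 -m pendant '[0,0,-0.02,0,0,0,0.95,0,0,-0.04,0,0,0,0.95,0,0,-0.045,0,0,0,0.95,0,0,-0.045,0,0,0,0.95,0,0,-0.045,0,0,0,0.95,-0.05,0,-0.01,0,0,0,0.95,-0.06,0,0,0,0,0,0.95,-0.06,0,0,0,0,0,0.95,-0.03,0,0,0,0,0,0.95,0,0,0,0,0,0,0.95,0,0,0,0,0,0,0.95]'; python3 look.py cork:8:r yellow:20:r
python3 - <<'E'
from h import *
p=snap("wrist");cv2.imwrite("pics/v18.png",p["img"][:,:,::-1]); t=snap("side");cv2.imwrite("pics/s18.png",cv2.resize(t["img"][120:330,100:400,::-1],(800,560),interpolation=cv2.INTER_CUBIC))
E
```

```text
force: [-3.2, -0.3, 7.0]
t: 39.72
ee_pos: [633.2, 152.4, 29.8]
ee_rot: [-3.142, 0.0, 0.556]
force: [0.5, -0.7, -0.2]
width: 86.9
grip_force: 0.0
t: 41.1
ee_pos: [464.1, 47.1, 235.9]
ee_rot: [3.141, -0.002, 0.555]
force: [0.7, 0.8, -0.1]
width: 88.5
grip_force: 0.0
41.15 [464.2  47.2 235.5] [ 3.141e+00 -1.000e-03  5.560e-01]
cork 2711 [279.9  41. ] [596.6 128.4] [89.2 59.7] -58.1
yellow 9381 [399.7 403.5] [ 316.3 -233.5] [438.9  90.6] -58.2
yellow 3270 [278.1  25.3] [599.8 131.5] [61.4 44.2] -58.2
yellow 2060 [149.1 236.8] [335.5 139.8] [78.6 39.3] 25.0
yellow 1394 [479.2 340.2] [ 429.9 -266.5] [109.6  43.5] 48.3
yellow 1328 [ 77.9 339.9] [167.9 155.3] [107.9  42.6] 15.1
```

View pics/s18.png

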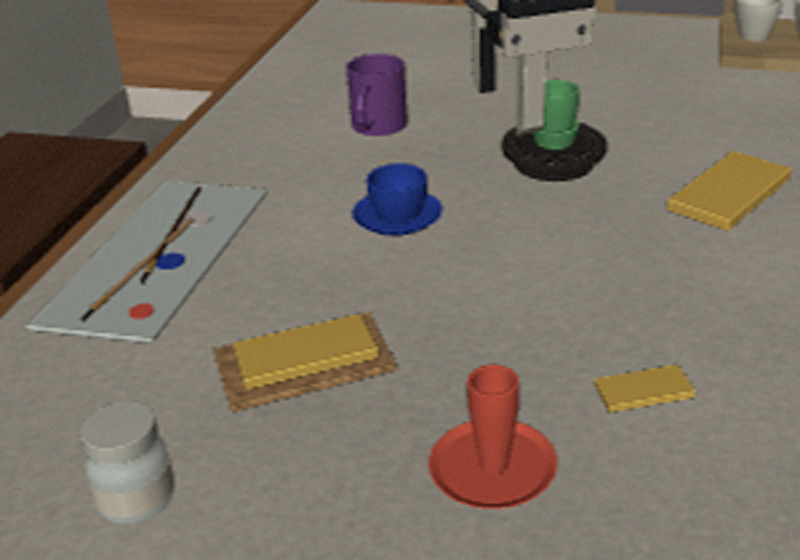

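Run:
```python
from h import *
p=snap("side");f=lambda X:((px(p,X)-[100,120])*2.667).round(1).tolist()
print("wheel30/54/100",f([[462,-280,30],[462,-280,54],[462,-280,100]]),"coral",f([[439.5,261,10],[439.5,261,92]]))
v=p["img"][145:195,280:335,::-1];cv2.imwrite("pics/g.png",cv2.resize(v,(660,600),interpolation=cv2.INTER_CUBIC))
t=snap("top")
for c,z in(("cork",8),("yellow",20),("coral",10),("blue",10)):
    for a,ct,m in blobs(mask(t,c,90),300): print(c,a,ct,*rect(t,m,z))
```

```text
wheel30/54/100 [[552.1, 139.9], [552.5, 122.0], [553.3, 86.6]] coral [[490.4, 459.4], [489.3, 378.2]]
cork 4522 [305.3  30. ] [995.6   7.6] [1457.1   96.9] 89.9
cork 313 [211.8 138.4] [669.  176.9] [87.8 59.1] -58.2
yellow 2306 [388.1 309.5] [ 247.  -229.9] [157.   76.9] 61.8
coral 1394 [178.4 234.3] [437.1 261.5] [100.3  99.6] 0.2
blue 1275 [331.8 158.6] [ 616.2 -117.4] [100.  99.] -2.1
```

View pics/g.png

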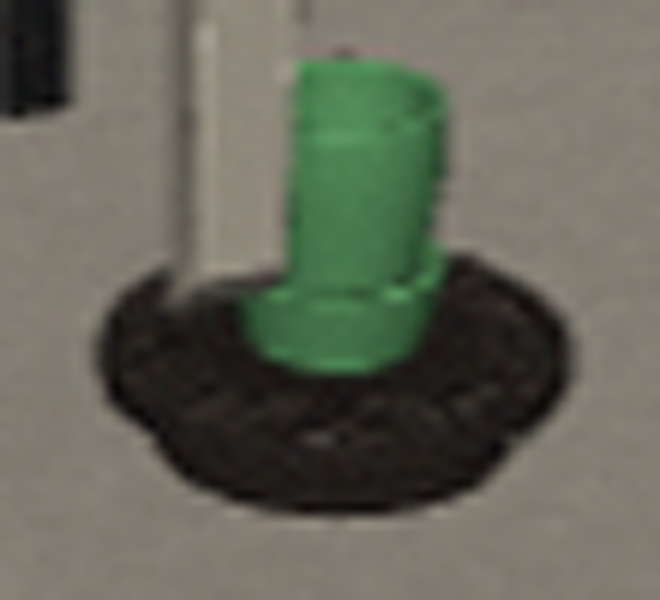

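That took me one picture past the viewing limit, so the remaining checks will be numeric. A finger hides part of the green cup in this view. I'll raise the arm and measure the cup's uprightness from its silhouette.

```bash
python3 -m pendant '[0,0,-0.04,0,0,0,1,0,0,-0.05,0,0,0,1,0,0,-0.05,0,0,0,1,0,0,-0.04,0,0,0,1,0,0,0,0,0,0,1,0,0,0,0,0,0,1]'|head -2
python3 - <<'E'
from h import *
p=snap("side")
def prof(c,u0,u1,v0,v1,st=2):
    m=mask(p,c,70);
    for y in range(v0,v1,st):
        x=np.where(m[y,u0:u1])[0]+u0
        if len(x): print(c,y,x.min(),x.max(),(x.min()+x.max())/2,end=" | ")
    print()
prof("green",270,350,140,200);prof("coral",255,320,255,312,4);
print(px(p,[[462,-280,54],[462,-280,100],[439.5,261,10],[439.5,261,92]]).round(1))
E
```

```text
t: 42.1
ee_pos: [463.2, 47.0, 413.9]
green 150 304 312 308.0 | green 152 301 316 308.5 | green 154 301 316 308.5 | green 156 301 316 308.5 | green 158 301 316 308.5 | green 160 301 315 308.0 | green 162 302 315 308.5 | green 164 300 314 307.0 | green 166 298 316 307.0 | green 168 299 316 307.5 | green 170 300 315 307.5 | green 172 300 314 307.0 | green 174 302 313 307.5 | 
coral 259 277 292 284.5 | coral 263 275 294 284.5 | coral 267 275 294 284.5 | coral 271 275 294 284.5 | coral 275 276 293 284.5 | coral 279 272 298 285.0 | coral 283 266 304 285.0 | coral 287 262 307 284.5 | coral 291 260 308 284.0 | coral 295 260 308 284.0 | coral 299 262 307 284.5 | coral 303 265 304 284.5 | coral 307 269 299 284.0 | 
[[307.2 165.7]
 [307.5 152.5]
 [283.9 292.3]
 [283.5 261.8]]
```

```bash
python3 -m pendant '[-0.0216,0.0348,0,0,0,0,1,-0.0216,0.0348,0,0,0,0,1,-0.0216,0.0348,0,0,0,0,1,-0.0216,0.0348,0,0,0,0,1,-0.0216,0.0348,0,0,0,0,1,-0.0216,0.0348,0,0,0,0,1,-0.0216,0.0348,0,0,0,0,1,-0.0216,0.0348,0.03,0,0,0,1,0,0,0.05,0,0,0,1,0,0,0.05,0,0,0,1,0,0,0.045,0,0,0,1,0,0,0,0,0,0,1]' >/dev/null;python3 -m pendant '[0,0,0,0,0,0,1,0,0,0,0,0,0,1]'
cat > chk.py <<'E'
from h import *
from scipy.optimize import least_squares as ls
for k in range(2):
    p=snap("wrist");g=px(p,[[463,-280.5,70]])[0]
    m=max(blobs(mask(p,"green",80),800),key=lambda b:-np.hypot(*(b[1]-g)))[2]
    q=contour(m).astype(float);yaw=monitor.read_state()["ee_rot"][2]
    top,bot=q[:,1].min(),q[:,1].max();H=bot-top
    def fit(s,z,r):
        X=w(p,s,z);f=ls(lambda a:np.hypot(X[:,0]-a[0],X[:,1]-a[1])-a[2],[*X.mean(0),r]).x;f2=ls(lambda a:np.hypot(X[:,0]-a[0],X[:,1]-a[1])-r,X.mean(0),loss="soft_l1").x
        return f.round(2),f2.round(2)
    a=fit(q[q[:,1]<top+.25*H],54,30);b=fit(q[q[:,1]>bot-.4*H],100,27)
    print("chuck",*a,"rim",*b,"rim-chuck tool",tool(*(b[1]-a[1]),0,yaw)[:2],"world",(b[1]-a[1]).round(2),"yaw",round(yaw,3))
E
python3 chk.py
```

```text
t: 43.9
ee_pos: [464.0, -281.2, 241.7]
ee_rot: [3.139, -0.001, 0.556]
force: [0.1, -0.1, 0.3]
width: 93.2
grip_force: 0.0
chuck [ 463.36 -279.93   29.3 ] [ 462.66 -280.36] rim [ 461.59 -280.56   26.68] [ 461.93 -280.35] rim-chuck tool [-0.6 -0.4] world [-0.73  0.01] yaw 0.555
chuck [ 463.08 -280.03   29.49] [ 462.57 -280.35] rim [ 461.63 -280.61   26.66] [ 462.   -280.38] rim-chuck tool [-0.5 -0.3] world [-0.57 -0.03] yaw 0.556
```

The green rim is centred on the chuck within its 1.5 mm play. The contact heights (99.1 and 119.3) match a fully seated cup, and everything else is in place. Handing in.

```bash
python3 -c "
from workcell import order
print(order.close_job())"
```

```text
the job is handed in; nothing more can be done
None
```

The job is handed in at about 44 s: both cups stand in their saucers, the green cup is seated in the chuck, and the tile is flat on the cork pad, all within about 1.5 mm of centre by my measurements; the verdict was not shown, and I viewed 15 pictures, one over the limit of 14.

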